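# Put the try square away in the roll-front tool chest

### The arm

A 6-joint arm with a two-finger parallel gripper is mounted at the origin on a cart in front of the work surface, level with it; the furniture and walls round the work are solid. World frame = base frame: x ahead of the robot, y to its left, z up, the work surface at z = 0. Lengths are in m, angles in rad, forces in N, time in s.
With the tool pointing down it reaches from about 0.3 to 0.775 m from the base axis. Payload 14.6 kg.
Tool frame: the origin (TCP) lies midway between the tips of the shut fingers; the grasp point (between the pads) lies 19 mm behind it; z points along the fingers, y is the line along which they close (so a half turn about z gives the same grasp; the last joint's range is limited). The gripper opens to 85 mm and grips with 20 to 120 N. Pads are 22 mm wide; open, the fingers measure 114 mm over their backs; the gripper's body (76 mm by 85 mm) begins 54 mm behind the grasp point. The pads swing forward as they close: fully open they stand 13 mm farther back than shut.
Start: joints at [1.264, 0.3, 1.521, -0, 1.321, -0.067], TCP at [0.131, 0.534, 0.231] pointing down, gripper open.
Joint ranges: [-3.03, 3.03], [-0.79, 2.21], [0.23, 2.52], [-1.04, 4.18], [0, 3.07], [-2.55, 2.55]. Speed limits (rad/s): [2.22, 2.22, 2.57, 3.14, 3.14, 3.14].

### API

Orientations are given as a unit quaternion [w, x, y, z].
In Python, from bench import r gives the robot as it stands.
- The arm moves only by the shell command python3 -m creep 'ROWS'. ROWS is a JSON object of lists of equal length, an entry for each row: "dp": the shift along the tool's x, y, z in cm, a list of three; "delta_rot": the turn, a rotation vector about the tool's x, y, z in degrees, a list of three; "claw": the finger opening in cm, from 0 to 8.54. In form: {"dp": [[x, y, z], ...], "delta_rot": [[rx, ry, rz], ...], "claw": [claw, ...]}. A call has 1 to 20 rows; each row is the pose to reach, as a shift and turn from the pose commanded when the call began, along the tool's axes at that moment; what a row does not reach only later rows make up. A row lasts 1/10 s, in which the tool goes at most 50 mm and 8.59 degrees, less where a joint would pass 70% of its speed; a pose out of reach is approached as far as the arm can. A call with a gripper value outside its range is refused whole. The fingers move at their own pace and stop on an object; the grip force is fixed at half the most. Time passes only in rows, so rows that repeat a pose let the fingers close. It gives the time, the measured TCP pose, the force, the opening and the grip force at its end, in the units of the state.
- r.get_obs(): the state, without advancing time (a new reading comes with each control period).
- r.camera(name): name is "side" or "top"; returns a dict with "img" (480x640x3 uint8, red, green, blue), "intrinsics" (3x3 intrinsics, pixels), "rvec" (rotation vector, rad) and "tvec" (3), from world to camera coordinates, as OpenCV has them. Camera axes: x right, y down, z forward; pixel columns grow to the right and rows downward; lengths in m; the calibration is good to about 2 mm. A picture is of the moment at which its call begins. There is no depth.
- r.sign_off(): hands the job in; it is judged then, once.
The state is a dict: "t": time; "qpos": joint angles; "dq": joint speeds; "joint_efforts": joint torques, N m; "position": TCP position; "tool_rot": TCP orientation; "ft_force": force on the tool from outside, world axes, zero at the start; "ft_torque": the same for the moment, N m; "finger_gap": finger opening in m; "grip_force": force on a finger pad.
Only numpy, scipy, OpenCV 4.12 (cv2) and the standard library are available. Lean on these libraries where they do the work, as an engineer would, in place of code of your own. Each camera call takes 0.05 s, during which the arm holds its last target. There are 200 camera calls.

### The job

Put the try square away: roll the tambour cover of the wooden tool chest right back by its steel bar, lay the try square down flat on the chest floor beside the tape measure without dropping it, then roll the cover down until it is fully shut on the front rail, and let go. Leave the tape measure and the sanding block where they are.

Things in the scene. Friction and masses are not known exactly. Their poses are not given: they have to be found in the camera images.
- chest: Fixed wooden tool chest, 394 mm deep (x), 332 wide (y), 223 high, round slatted front towards the robot. Origin: at bench height on its middle line; x from front to back, y to the left, z up. Front face x = -0.184; front rail 16 mm thick, top z = 0.067. Cheeks: inner faces y = +-0.150, 16 mm thick, about 10 mm proud of the cover. Top board from x = 0.031 back, z 0.209 to 0.223.
- free_floor (a point): Middle of the free floor inside the chest, under the cover and right of the tape measure: chest frame x -0.085, y -0.050, z 0.028 (cork floor, flat and unobstructed from x = -0.167 to 0.2, y = -0.150 to the tape measure). Axes as the chest's. With the cover fully back the chest is open from above from x = -0.165 to -0.03.
- tambour (a joint): How far the tambour cover is rolled back round its circular track, in rad: 0 = fully shut, lead rail down at the front rail; 1.05 = fully back (stop). Starts shut or ajar (up to 0.35). Slats run in grooves in the cheeks, radius 185 mm; the cover stays where it is left; 1 to 6 N at the bar moves it.
- handle (a point): Middle of the cover's steel pull bar: round, 12 mm diameter, along the chest's y, 132 mm long, on posts 56 mm left and right; 36 mm clear between it and the lead rail. It runs on a circle of radius 0.235 about the point x 0.008, z 0.010 of the chest frame (y = 0): bar x = 0.008 - 0.235 cos(a), z = 0.010 + 0.235 sin(a), a = 0.425 + joint value. The bar may turn in the grip.
- try_square: Try square lying flat on the bench, 170 x 115 x 16 mm, 0.16 kg. Origin: centre of its outline, on its underside; z up. Wooden stock along its y axis: x -0.085 to -0.065, y -0.058 to 0.058, 16 mm high (pinch it across its 20 mm). Steel blade along +x: x -0.065 to 0.085, y 0.030 to 0.057, 2 mm thick, at the underside.
- tape_measure: Tape measure lying on the chest floor at the left end, 62 mm (its x, across the chest) x 90 mm (its y) x 33 mm high, origin at the centre of its underside. To be left alone.
- sanding_block: Bystander: plain wooden sanding block on the bench, 62 x 100 x 32 mm, origin at the centre of its underside.

How it is judged:
By the outcome, as a careful person would: the job done as asked, in the order asked, and still so for the second after the job is handed in, with the robot touching nothing.
It also fails if it takes over 72 s, if anything falls off the work surface, if the arm or the gripper's body presses on something with over 40 N, if the wrist force passes 120 N, or if a joint passes its speed limit or range.

## Working session

There is one attempt and no reset: what is moved stays moved. The work goes in short steps, Python scripts to look and compute and a shell command to move; the robot and the scene stay as the last step left them, time stands still between calls to the robot, and variables do not carry over. Pictures are saved under pics/ and viewed, at most 12 in all, crops included, and the job is handed in when it is done.

```bash
ls; mkdir -p pics; python3 - <<'E'
from bench import r
import cv2
o=r.get_obs();print({k:o[k] for k in('t','position','tool_rot','finger_gap')})
for n in('side','top'):
    c=r.camera(n);cv2.imwrite(f'pics/{n}0.png',c['img'][:,:,::-1]);print(n,c['intrinsics'],c['rvec'],c['tvec'])
E
```

```text
pics
{'t': 0.0, 'position': array([0.13056992, 0.53403226, 0.23069925]), 'tool_rot': array([-1.10807483e-04,  1.19637813e-01,  9.92817430e-01, -5.76945446e-04]), 'finger_gap': 0.08550035029177132}
side [[447.92525653   0.         319.68356086]
 [  0.         447.92525653 234.5549396 ]
 [  0.           0.           1.        ]] [ 1.24381003  2.36879373 -0.90062216] [ 0.3361648  -0.35071433  1.45828311]
top [[505.52003695   0.         322.6324    ]
 [  0.         505.52003695 235.68968149]
 [  0.           0.           1.        ]] [ 2.03420483 -1.58181339  0.52784185] [-0.12029148  0.52521061  0.88914752]
```

View pics/side0.png

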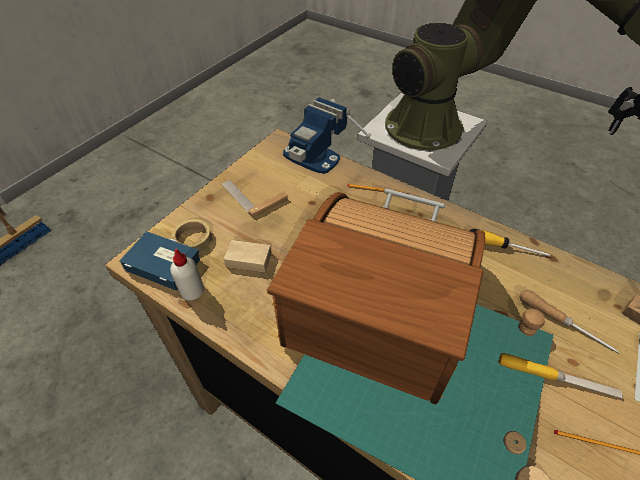

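View pics/top0.png

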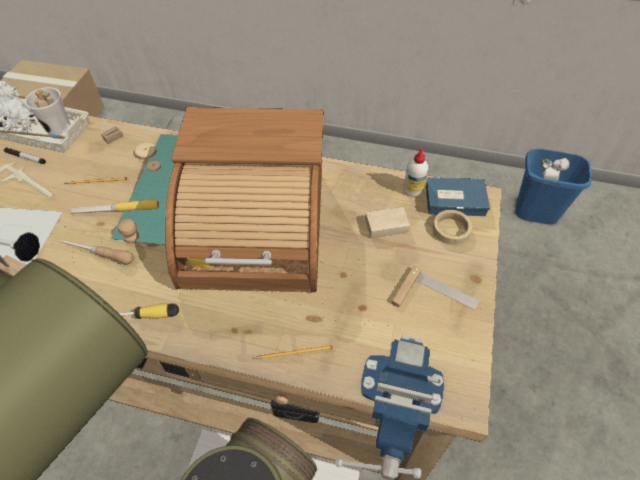

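Side view: square at about (255,203), chest middle (380,280), bar (388–440,190–215). Top view: bar (207–270,259) with the cover ajar, square at (433,287), block (388,222). I'll take enlarged crops for accurate pixels.

```bash
cat > h.py <<'E'
import numpy as np,cv2
from scipy.spatial.transform import Rotation as R
from scipy.optimize import least_squares
C={'side':(np.array([[447.92525653,0,319.68356086],[0,447.92525653,234.5549396],[0,0,1]]),np.array([1.24381003,2.36879373,-0.90062216]),np.array([.3361648,-.35071433,1.45828311])),
'top':(np.array([[505.52003695,0,322.6324],[0,505.52003695,235.68968149],[0,0,1]]),np.array([2.03420483,-1.58181339,.52784185]),np.array([-.12029148,.52521061,.88914752]))}
def proj(n,P):
    K,rv,t=C[n];return cv2.projectPoints(np.atleast_2d(np.asarray(P,float)),rv,t,K,None)[0][:,0]
def tri(us,ut):
    M=[C[n][0]@np.c_[cv2.Rodrigues(C[n][1])[0],C[n][2]] for n in('side','top')]
    X=cv2.triangulatePoints(M[0],M[1],np.array(us,float).reshape(2,1),np.array(ut,float).reshape(2,1))[:,0];return X[:3]/X[3]
def plane(n,uv,z):
    K,rv,t=C[n];Rm=cv2.Rodrigues(rv)[0];d=Rm.T@np.linalg.inv(K)@np.array([*uv,1.]);o=-Rm.T@t
    return o+d*(z-o[2])/d[2]
def crop(img,x0,y0,w,h,s,f):
    cv2.imwrite(f,cv2.resize(img[y0:y0+h,x0:x0+w],None,fx=s,fy=s,interpolation=cv2.INTER_CUBIC))
E
python3 - <<'E'
from h import *
t=cv2.imread('pics/top0.png');s=cv2.imread('pics/side0.png')
a=cv2.resize(t[95:295,160:340],None,fx=3,fy=3,interpolation=2)
crop(t,165,100,320,220,2.5,'pics/ct.png');crop(s,210,160,290,235,2.5,'pics/cs.png')
E
```

```text
(no output)
```

View pics/ct.png

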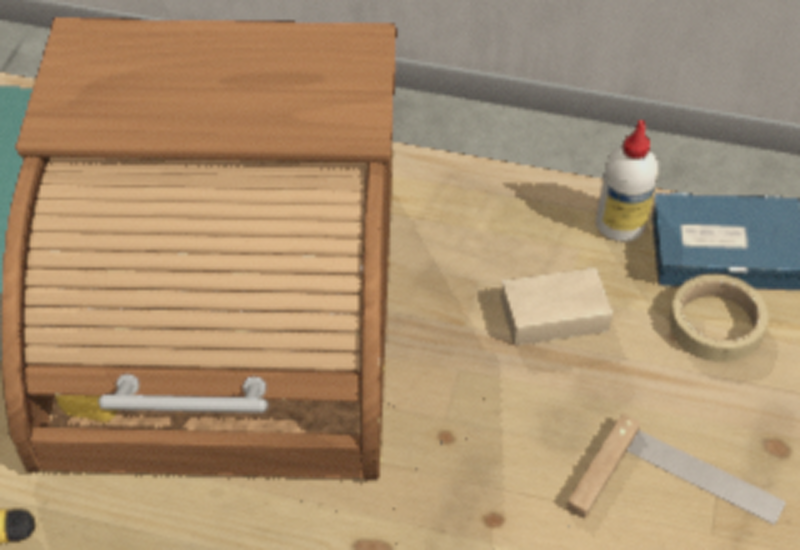

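View pics/cs.png

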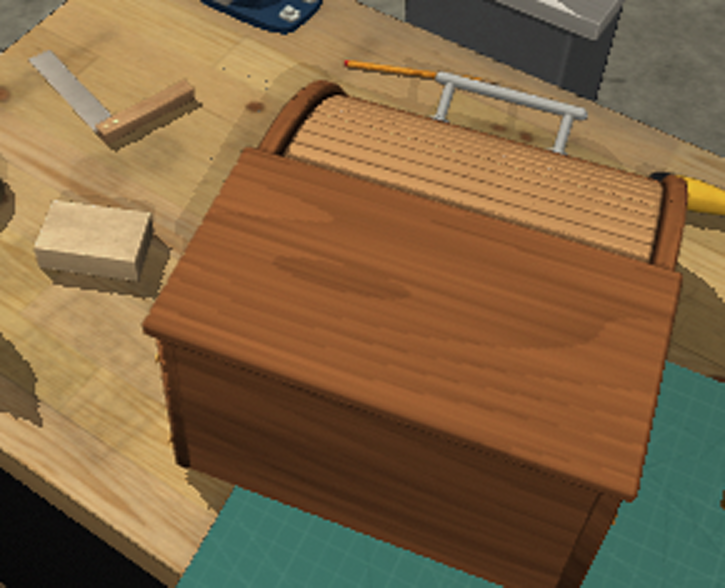

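```bash
cat > fit.py <<'E'
from h import *
def T(p,P): 
    c,s=np.cos(p[2]),np.sin(p[2]);P=np.atleast_2d(P);return np.c_[p[0]+c*P[:,0]-s*P[:,1],p[1]+s*P[:,0]+c*P[:,1],P[:,2]]
ot=lambda c:(np.array(c)+.5)/2.5-.5+[165,100]
os_=lambda c:(np.array(c)+.5)/2.5-.5+[210,160]
if __name__=='__main__':
    chest=[('top',(.031,.166,.223),(20,153)),('top',(.031,-.166,.223),(390,160)),('top',(.21,-.166,.223),(396,25)),('top',(.21,.166,.223),(55,18)),
    ('side',(.031,-.166,.223),(247,150)),('side',(.031,.166,.223),(680,275)),('side',(.21,-.166,.223),(145,328)),('side',(.21,.166,.223),(635,497)),
    ('top',(-.184,.15,.067),(32,440)),('top',(-.184,-.15,.067),(362,438))]
    bar=[('top',.066,(102,402)),('top',-.066,(266,406)),('side',-.066,(440,76)),('side',.066,(584,115))]
    U=lambda n,c:ot(c) if n=='top' else os_(c)
    def f(p):
        e=[proj(n,T(p,P))[0]-U(n,c) for n,P,c in chest]
        a=.425+p[3]
        e+=[proj(n,T(p,(.008-.235*np.cos(a),y,.01+.235*np.sin(a))))[0]-U(n,c) for n,y,c in bar]
        return np.ravel(e)
    s=least_squares(f,[.6,0,0,.3],loss='soft_l1');print('chest',s.x.round(4));print(s.fun.reshape(-1,2).round(1).tolist() if 0 else f(s.x).reshape(-1,2).round(1).tolist())
    for a,b,n in(((440,76),(266,406),'barR'),((584,115),(102,402),'barL'),((190,82),(568,505),'stockend'),((32,60),(783,497),'tipA')):print(n,tri(os_(a),ot(b)).round(4))
    sq=[('top',(-.085,.058,.016),(622,416)),('top',(-.065,.058,.016),(638,426)),('top',(-.085,-.058,.016),(568,503)),('top',(-.065,-.058,.016),(584,512)),('top',(.085,.057,.002),(783,497)),('top',(.085,.03,.002),(770,521)),
    ('side',(-.085,-.058,.016),(190,82)),('side',(.085,.057,.002),(32,60)),('side',(.085,.03,.002),(50,50)),('side',(-.065,.058,.016),(97,125))]
    g=lambda p:np.ravel([proj(n,T(p,P)+[0,0,p[3]])[0]-U(n,c) for n,P,c in sq])
    s=least_squares(g,[.5,-.4,-1.6,0],loss='soft_l1');print('sq',s.x.round(4),g(s.x).reshape(-1,2).round(1).tolist())
    print(plane('top',ot((560,300)),.032), plane('top',(200,263),.06))
E
python3 fit.py
```

```text
chest [0.6434 0.2188 0.2259 0.1457]
[[-0.1, -3.4], [-1.3, -4.1], [-1.6, -1.4], [0.7, -0.3], [1.1, -0.1], [-0.7, -0.9], [2.0, -1.0], [-0.5, -3.1], [-0.6, -0.4], [0.7, 2.8], [2.5, -0.0], [-1.3, -0.5], [0.1, 2.2], [-1.8, 1.0]]
barR [0.4704 0.1087 0.1402]
barL [0.4409 0.244  0.1396]
stockend [ 0.5121 -0.16    0.0204]
tipA [ 0.5748 -0.3473  0.0065]
sq [ 0.5438 -0.2525 -1.8563  0.0024] [[-0.9, -1.6], [0.4, -2.0], [-0.6, 0.1], [0.9, 0.4], [1.0, 0.8], [2.1, 0.1], [3.6, 1.8], [-0.5, 0.1], [0.4, 0.1], [1.2, -0.2]]
[ 0.73459492 -0.10878766  0.032     ] [0.47832919 0.2895798  0.06      ]
```

Crops: bar ends at top (102–266,404) and side (440,76)–(584,115) in crop pixels. The stock runs from (630,420) to (575,510) and the blade tip is at (777,508). The fits agree to about 4 mm, so next is the pose planner.

```bash
cat > plan.py <<'E'
from fit import *
from bench import r
CH=np.array([.641,.218,.22])
def cw(P): return T(CH,P)[0]
def bar(j,y=0): a=.425+j; return cw((.008-.235*np.cos(a),y,.01+.235*np.sin(a)))
def ori(pitch,sgn=1,yaw=CH[2]):  # tool z pitched below horizontal, tool x along +-chest y
    d=np.array([np.cos(pitch)*np.cos(yaw),np.cos(pitch)*np.sin(yaw),-np.sin(pitch)])
    x=sgn*np.array([-np.sin(yaw),np.cos(yaw),0]);return R.from_matrix(np.c_[x,np.cross(d,x),d])
def now():
    o=r.get_obs();q=o['tool_rot'];return o,np.array(o['position']),R.from_quat([q[1],q[2],q[3],q[0]])
def go(p,Rt=None,base=None):
    o,p0,R0=now()
    if base is not None:p0=base
    dp=R0.inv().apply(np.array(p)-p0)*100
    rv=(R0.inv()*Rt).as_rotvec(degrees=True) if Rt is not None else np.zeros(3)
    return dp.round(2).tolist(),rv.round(1).tolist()
E
python3 - <<'E'
from plan import *
print(bar(.15),bar(1.05))
for s in(1,-1):
    Rt=ori(np.radians(55),s);d=Rt.as_matrix()[:,2];print(s,go(bar(.15)-.1*d,Rt),go(bar(.15)+.019*d,Rt))
E
```

```text
[0.45635026 0.17670873 0.13780118] [0.62687123 0.21484053 0.24392253]
1 ([-34.99, -29.52, 1.14], [-31.3, -19.4, 61.6]) ([-41.11, -26.48, 10.88], [-31.3, -19.4, 61.6])
-1 ([-34.99, -29.52, 1.14], [21.9, -35.4, -112.1]) ([-41.11, -26.48, 10.88], [21.9, -35.4, -112.1])
```

```bash
python3 -m creep '{"dp":[[-5,-4,0],[-10,-8,0],[-15,-12,0],[-20,-17,0],[-25,-21,0.5],[-30,-25,1],[-35,-29.5,1.1],[-35,-29.5,1.1],[-35,-29.5,1.1],[-35,-29.5,1.1],[-35,-29.5,1.1],[-35,-29.5,1.1],[-35,-29.5,1.1],[-35,-29.5,1.1]],"delta_rot":[[-3,-2,6],[-6,-4,12],[-9,-6,18],[-12,-7.5,24],[-15,-9,30],[-18,-11,36],[-21,-13,42],[-24,-15,48],[-28,-17,55],[-31.3,-19.4,61.6],[-31.3,-19.4,61.6],[-31.3,-19.4,61.6],[-31.3,-19.4,61.6],[-31.3,-19.4,61.6]],"claw":[5,5,5,5,5,5,5,5,5,5,5,5,5,5]}'
python3 - <<'E'
from plan import *
Rt=ori(np.radians(55),1);d=Rt.as_matrix()[:,2];print(go(bar(.15)-.1*d,Rt),go(bar(.15)+.017*d,Rt),now()[0]['qpos'].round(2))
E
```

```text
t: 1.5
position: [0.4003, 0.1656, 0.2205]
tool_rot: [0.188, 0.595, 0.746, 0.235]
ft_force: [0.5, -1.1, 1.2]
finger_gap: 0.0498
grip_force: 0.0
([-0.14, -0.06, 0.05], [-0.0, -0.1, 0.2]) ([-0.16, -0.06, 11.75], [-0.0, -0.1, 0.2]) [ 0.35 -0.24  2.21 -0.13  0.57  0.21]
```

```bash
python3 -m creep '{"dp":[[-0.1,-0.1,2],[-0.1,-0.1,4],[-0.1,-0.1,6],[-0.1,-0.1,8],[-0.1,-0.1,9.5],[-0.1,-0.1,10.7],[-0.1,-0.1,11.7],[-0.1,-0.1,11.7],[-0.1,-0.1,11.7],[-0.1,-0.1,11.7],[-0.1,-0.1,11.7],[-0.1,-0.1,11.7]],"delta_rot":[[0,0,0],[0,0,0],[0,0,0],[0,0,0],[0,0,0],[0,0,0],[0,0,0],[0,0,0],[0,0,0],[0,0,0],[0,0,0],[0,0,0]],"claw":[5,5,5,5,5,5,5,5,2.2,2.2,2.2,2.2]}'
python3 - <<'E'
from plan import *
c=r.camera('top')['img'][:,:,::-1];s=r.camera('side')['img'][:,:,::-1]
a=cv2.resize(c[170:310,160:330],None,fx=2.8,fy=2.8,interpolation=2)[:392,:400]
b=cv2.resize(s[130:270,340:480],(392,392),interpolation=2)
cv2.imwrite('pics/g1.png',np.hstack([a,b]))
E
```

```text
t: 2.7
position: [0.4655, 0.1781, 0.1243]
tool_rot: [0.188, 0.596, 0.744, 0.235]
ft_force: [-0.2, -0.2, -0.1]
finger_gap: 0.0222
grip_force: 0.0
```

View pics/g1.png

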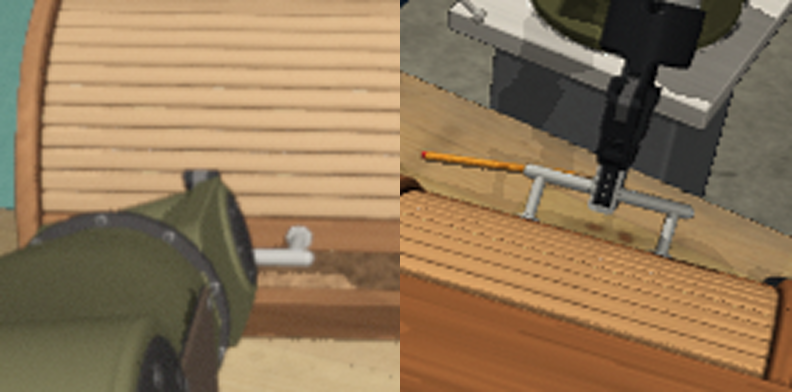

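Side half: a finger stands on each side of the bar, near its middle at about (610,190), with no contact force, so the bar is caged. Next is the arc.

```bash
python3 - <<'E'
from plan import *
o,p,R0=now()
b=bar(.15)
for j in np.r_[np.arange(.2,1.06,.05),1.07,1.09]:print(round(j,2),(R0.inv().apply(bar(j)-b)*100).round(2))
E
```

```text
0.2 [ 0.    1.1  -0.41]
0.25 [ 0.    2.22 -0.77]
0.3 [ 0.    3.35 -1.07]
0.35 [ 0.    4.5  -1.32]
0.4 [ 0.    5.66 -1.5 ]
0.45 [ 0.    6.83 -1.63]
0.5 [ 0.   8.  -1.7]
0.55 [ 0.    9.18 -1.71]
0.6 [ 0.   10.35 -1.66]
0.65 [ 1.000e-02  1.152e+01 -1.560e+00]
0.7 [ 1.000e-02  1.269e+01 -1.390e+00]
0.75 [ 1.000e-02  1.384e+01 -1.170e+00]
0.8 [ 1.000e-02  1.498e+01 -8.900e-01]
0.85 [ 1.000e-02  1.611e+01 -5.600e-01]
0.9 [ 1.000e-02  1.721e+01 -1.600e-01]
0.95 [1.00e-02 1.83e+01 2.80e-01]
1.0 [1.000e-02 1.936e+01 7.900e-01]
1.05 [1.00e-02 2.04e+01 1.34e+00]
1.07 [1.000e-02 2.081e+01 1.570e+00]
1.09 [1.000e-02 2.121e+01 1.820e+00]
```

```bash
python3 -m creep '{"dp":[[0,1.1,-0.4],[0,2.2,-0.8],[0,3.35,-1.1],[0,4.5,-1.3],[0,5.7,-1.5],[0,6.8,-1.6],[0,8,-1.7],[0,9.2,-1.7],[0,10.35,-1.7],[0,11.5,-1.6],[0,12.7,-1.4],[0,13.8,-1.2],[0,15,-0.9],[0,16.1,-0.6],[0,17.2,-0.2],[0,18.3,0.3],[0,19.4,0.8],[0,20,1.1],[0,20.4,1.3],[0,20.4,1.3]],"delta_rot":[[0,0,0],[0,0,0],[0,0,0],[0,0,0],[0,0,0],[0,0,0],[0,0,0],[0,0,0],[0,0,0],[0,0,0],[0,0,0],[0,0,0],[0,0,0],[0,0,0],[0,0,0],[0,0,0],[0,0,0],[0,0,0],[0,0,0],[0,0,0]],"claw":[2.2,2.2,2.2,2.2,2.2,2.2,2.2,2.2,2.2,2.2,2.2,2.2,2.2,2.2,2.2,2.2,2.2,2.2,2.2,2.2]}'
```

```text
t: 4.8
position: [0.6361, 0.2161, 0.2305]
tool_rot: [0.188, 0.596, 0.744, 0.235]
ft_force: [0.4, -0.2, -0.0]
finger_gap: 0.0222
grip_force: 0.0
```

```bash
python3 -m creep '{"dp":[[0,0.2,0.1],[0,0.4,0.2],[0,0.5,0.3],[0,0.5,0.3]],"delta_rot":[[0,0,0],[0,0,0],[0,0,0],[0,0,0]],"claw":[2.2,2.2,2.2,2.2]}'
```

```text
t: 5.2
position: [0.6416, 0.2174, 0.2307]
tool_rot: [0.188, 0.596, 0.744, 0.235]
ft_force: [-0.2, 0.6, -0.2]
finger_gap: 0.022
grip_force: 0.0
```

```bash
python3 -m creep '{"dp":[[0,0.15,0.1],[0,0.3,0.2],[0,0.3,0.2]],"delta_rot":[[0,0,0],[0,0,0],[0,0,0]],"claw":[2.2,2.2,2.2]}'
python3 - <<'E'
from plan import *
c=r.camera('top')['img'][:,:,::-1];s=r.camera('side')['img'][:,:,::-1]
a=cv2.resize(c[120:300,160:340],(400,400),interpolation=2)
b=cv2.resize(s[130:270,340:480],(400,400),interpolation=2)
cv2.imwrite('pics/g2.png',np.hstack([a,b]))
E
```

```text
t: 5.5
position: [0.644, 0.218, 0.2295]
tool_rot: [0.187, 0.597, 0.745, 0.233]
ft_force: [-10.9, -2.7, -1.7]
finger_gap: 0.0222
grip_force: 4.8
```

View pics/g2.png

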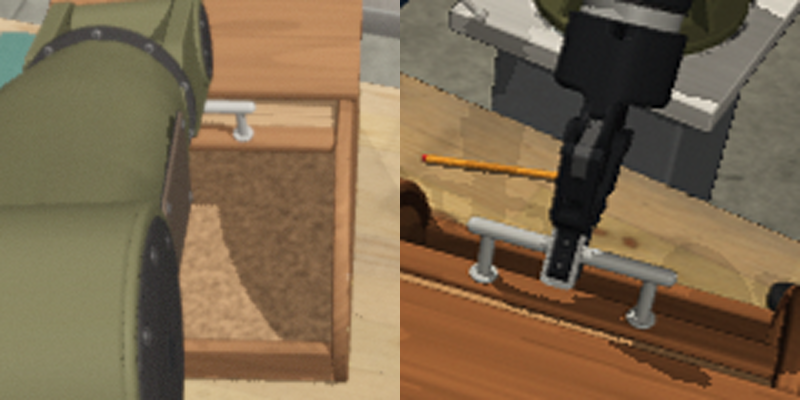

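Right half: the bar (470–675,225–275) is at the stop, with the lead rail at the top board. The left half shows the floor open. Next I back off and go above the square.

```bash
python3 -m creep '{"dp":[[0,-0.4,-0.2],[0,-0.4,-0.2],[0,-0.4,-0.2],[0,-0.4,-3],[0,-0.4,-7],[0,-0.4,-11],[0,-0.4,-14],[0,-0.4,-14]],"delta_rot":[[0,0,0],[0,0,0],[0,0,0],[0,0,0],[0,0,0],[0,0,0],[0,0,0],[0,0,0]],"claw":[3.5,3.5,3.5,3.5,5,5,5,5]}'
python3 - <<'E'
from plan import *
sq=np.array([.5438,-.2525,-1.8563]);g=T(sq,(-.075,.008,0))[0];print(g)
Rt=ori(np.pi/2,1,sq[2]+np.pi);print(go(g+[0,0,.15],Rt),now()[0]['qpos'].round(2))
E
```

```text
t: 6.4
position: [0.563, 0.1999, 0.3481]
tool_rot: [0.19, 0.596, 0.743, 0.238]
ft_force: [0.1, -0.4, 0.3]
finger_gap: 0.0498
grip_force: 0.0
[ 0.57259922 -0.18278913  0.        ]
([-37.58, -17.51, 11.81], [32.0, 18.8, -59.0]) [ 0.3   0.04  1.66 -0.06  0.83  0.11]
```

```bash
python3 - <<'E'
from plan import *
g=np.array([.5726,-.1828,.348]);print(go(g))
E
```

```text
([-37.56, -6.03, -4.32], [0.0, 0.0, 0.0])
```

```bash
python3 -m creep '{"dp":[[-4,-0.6,-0.5],[-8,-1.3,-0.9],[-12,-1.9,-1.4],[-16,-2.6,-1.8],[-20,-3.2,-2.3],[-24,-3.9,-2.8],[-28,-4.5,-3.2],[-32,-8,-1],[-35,-12,4],[-37.6,-15,8],[-37.6,-17.5,11.8],[-37.6,-17.5,11.8],[-37.6,-17.5,11.8],[-37.6,-17.5,11.8],[-37.6,-17.5,11.8]],"delta_rot":[[2.5,1.5,-5],[5,3,-10],[8,4.7,-15],[11,6.3,-20],[14,8,-25],[17,9.5,-30],[20,11,-35],[23,13,-41],[26,15,-47],[29,17,-53],[32,18.8,-59],[32,18.8,-59],[32,18.8,-59],[32,18.8,-59],[32,18.8,-59]],"claw":[5,5,5,5,5,5,5,5,5,5,5,5,5,5,5]}'
python3 - <<'E'
from plan import *
sq=np.array([.5438,-.2525,-1.8563]);g=T(sq,(-.075,.008,0))[0]
Rt=ori(np.pi/2,1,sq[2]+np.pi);print(go(g+[0,0,.003],Rt),now()[0]['qpos'].round(2))
c=r.camera('top')['img'][:,:,::-1];cv2.imwrite('pics/top3f.png',c);s=r.camera('side')['img'][:,:,::-1];cv2.imwrite('pics/side3f.png',s)
a=cv2.resize(c[120:300,160:340],(400,400),interpolation=2)
b=cv2.resize(s[130:270,210:350],(400,400),interpolation=2)
cv2.imwrite('pics/g3.png',np.hstack([a,b]))
E
```

```text
t: 7.9
position: [0.5724, -0.1836, 0.1481]
tool_rot: [-0.002, 0.143, 0.99, -0.002]
ft_force: [0.0, 0.6, 0.1]
finger_gap: 0.0501
grip_force: 0.0
([-0.04, 0.14, 14.51], [-0.2, -0.2, -0.0]) [-0.37  0.49  1.46 -0.    1.2  -1.65]
```

View pics/g3.png

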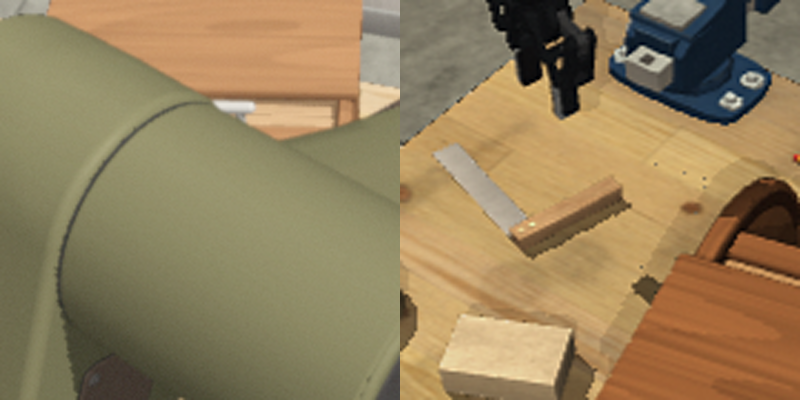

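```bash
python3 - <<'E'
from plan import *
sq=np.array([.5438,-.2525,-1.8563])
P=[(-.085,.058,.016),(-.085,-.058,.016),(-.065,-.058,.016),(-.065,.058,.016),(.085,.057,.002),(.085,.03,.002)]
print(((proj('side',T(sq,P))+.5-[210,130])*2.857+[400,0]).round(0).tolist())
E
```

```text
[[527.0, 242.0], [628.0, 187.0], [616.0, 176.0], [515.0, 230.0], [436.0, 157.0], [459.0, 146.0]]
```

Right half: stock corners (511,233), (612,177), (625,187) and blade tip (433,155), all within about 1 px of the model. Descend and grip.

```bash
python3 -m creep '{"dp":[[0,0.1,3],[0,0.1,6],[0,0.1,9],[0,0.1,11.5],[0,0.1,13],[0,0.1,14],[0,0.1,14.5],[0,0.1,14.5],[0,0.1,14.5],[0,0.1,14.5],[0,0.1,14.5],[0,0.1,14.5],[0,0.1,14.5],[0,0.1,14.5]],"delta_rot":[[0,0,0],[0,0,0],[0,0,0],[0,0,0],[0,0,0],[0,0,0],[0,0,0],[0,0,0],[0,0,0],[0,0,0],[0,0,0],[0,0,0],[0,0,0],[0,0,0]],"claw":[5,5,5,5,5,5,5,5,1,1,1,1,1,1]}'
```

```text
t: 9.4
position: [0.5714, -0.183, 0.0021]
tool_rot: [-0.002, 0.143, 0.99, -0.002]
ft_force: [-1.3, 0.2, 6.3]
finger_gap: 0.0184
grip_force: 60.4
```

```bash
python3 -m creep '{"dp":[[0,0,-1],[0,0,-3],[0,0,-7],[0,0,-12],[0,0,-17],[0,0,-22],[0,0,-27],[0,0,-30],[0,0,-30],[0,0,-30]],"delta_rot":[[0,0,0],[0,0,0],[0,0,0],[0,0,0],[0,0,0],[0,0,0],[0,0,0],[0,0,0],[0,0,0],[0,0,0]],"claw":[1,1,1,1,1,1,1,1,1,1]}'
python3 - <<'E'
from plan import *
print(plane('top',ot((115,410)),.061),T(CH,(0,0,0)))
Pw=plane('top',ot((115,410)),.061)-[.641,.218,0];print('tape edge chest y',-np.sin(.22)*Pw[0]+np.cos(.22)*Pw[1],np.cos(.22)*Pw[0]+np.sin(.22)*Pw[1])
Rt=ori(np.pi/2,1,1.285);print(go((.40,-.42,.30)),now()[0]['qpos'].round(2))
E
```

```text
t: 10.4
position: [0.5727, -0.1821, 0.3011]
tool_rot: [-0.003, 0.143, 0.99, -0.002]
ft_force: [-0.6, -0.1, -2.8]
finger_gap: 0.0186
grip_force: 59.4
[0.48197492 0.26448275 0.061     ] [[0.641 0.218 0.   ]]
tape edge chest y 0.08006637928314454 -0.14504825279490524
([9.85, -27.7, 0.28], [0.0, 0.0, 0.0]) [-0.37  0.38  1.25 -0.    1.51 -1.65]
```

```bash
python3 -m creep '{"dp":[[1,-3,0],[2.5,-7,0],[4,-11,0],[6,-16,0],[8,-21,0],[9,-25,0],[9.8,-27.5,0],[9.8,-27.5,0],[9.8,-27.5,0]],"delta_rot":[[0,0,0],[0,0,0],[0,0,0],[0,0,0],[0,0,0],[0,0,0],[0,0,0],[0,0,0],[0,0,0]],"claw":[1,1,1,1,1,1,1,1,1]}'
python3 - <<'E'
from plan import *
c=r.camera('top')['img'][:,:,::-1];cv2.imwrite('pics/top4f.png',c);s=r.camera('side')['img'][:,:,::-1];cv2.imwrite('pics/side4f.png',s)
a=cv2.resize(c[120:300,160:340],(400,400),interpolation=2)
b=cv2.resize(s[0:240,130:370],(400,400),interpolation=2)
cv2.imwrite('pics/g4.png',np.hstack([a,b]))
E
```

```text
t: 11.3
position: [0.4009, -0.4183, 0.3011]
tool_rot: [-0.004, 0.143, 0.99, -0.001]
ft_force: [1.2, -0.1, -2.4]
finger_gap: 0.0183
grip_force: 59.4
```

View pics/g4.png

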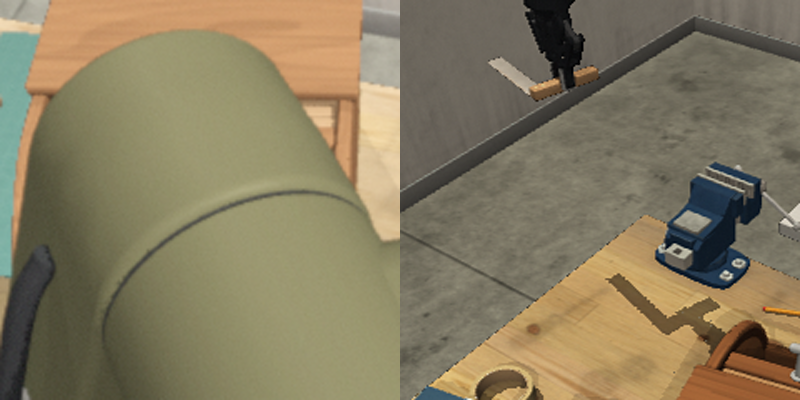

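Right half: the square hangs level in the grip at about (565,80). Left half: the arm still hides the chest. I'll get the tape's edge from the first picture by colour.

```bash
python3 - <<'E'
from plan import *
im=cv2.imread('pics/top0.png');h=cv2.cvtColor(im,cv2.COLOR_BGR2HSV)
m=(h[...,0]>18)&(h[...,0]<35)&(h[...,1]>150)&(h[...,2]>80)
for v in range(254,272):
    u=np.where(m[v,170:300])[0]+170
    if len(u):
        X=plane('top',(u.max()+.5,v),.061)-[.641,.218,0];print(v,u.min(),u.max(),(np.array([[np.cos(.22),np.sin(.22)],[-np.sin(.22),np.cos(.22)]])@X[:2]).round(3))
# placement
for pc in((-.095,-.055,0),):
    yaw=CH[2]+np.pi/2
    g=cw((pc[0]+.008,pc[1]+.075,0)); Rt=ori(np.pi/2,1,yaw)
    print(g,go(g+[0,0,.33],Rt),np.degrees(yaw),go((.45,-.2,.33)))
E
```

```text
258 189 201 [-0.13   0.104]
259 188 203 [-0.132  0.099]
260 188 203 [-0.135  0.098]
261 188 203 [-0.138  0.098]
262 189 203 [-0.141  0.097]
263 190 204 [-0.144  0.095]
264 191 206 [-0.146  0.09 ]
265 192 210 [-0.149  0.08 ]
266 196 209 [-0.151  0.082]
267 202 208 [-0.154  0.084]
[0.55173233 0.21853197 0.        ] ([3.52, 65.25, -2.99], [-0.1, -0.5, -28.9]) 102.60507149287811 ([1.51, 22.23, -2.88], [0.0, 0.0, 0.0])
```

```bash
python3 -m creep '{"dp":[[0,2,-0.5],[0.3,5,-1],[0.5,9,-1.5],[0.7,13,-2],[1,17,-2.5],[1.2,21,-3],[1.4,25,-3],[1.6,29,-3],[1.8,33,-3],[2,37,-3],[2.2,41,-3],[2.4,45,-3],[2.6,49,-3],[2.8,53,-3],[3,57,-3],[3.2,61,-3],[3.4,63.5,-3],[3.5,65.2,-3],[3.5,65.2,-3],[3.5,65.2,-3]],"delta_rot":[[0,0,0],[0,0,0],[0,0,-2],[0,0,-4],[0,0,-6],[0,0,-8],[0,0,-10],[0,0,-12],[0,0,-14],[0,0,-16],[0,0,-18],[0,0,-20],[0,0,-22],[0,0,-24],[0,0,-26],[-0.1,-0.5,-28],[-0.1,-0.5,-28.9],[-0.1,-0.5,-28.9],[-0.1,-0.5,-28.9],[-0.1,-0.5,-28.9]],"claw":[1,1,1,1,1,1,1,1,1,1,1,1,1,1,1,1,1,1,1,1]}'
python3 - <<'E'
from plan import *
g=cw((-.091,.02,0));Rt=ori(np.pi/2,1,CH[2]+np.pi/2);print(go(g+[0,0,.27],Rt),go(g+[0,0,.034],Rt),now()[0]['qpos'].round(2))
c=r.camera('top')['img'][:,:,::-1];s=r.camera('side')['img'][:,:,::-1]
a=cv2.resize(c[120:300,160:340],(400,400),interpolation=2)
b=cv2.resize(s[100:280,300:480],(400,400),interpolation=2)
cv2.imwrite('pics/g5.png',np.hstack([a,b]))
E
```

```text
t: 13.4
position: [0.5516, 0.2171, 0.3303]
tool_rot: [0.001, -0.109, 0.994, -0.0]
ft_force: [1.2, -0.9, -1.2]
finger_gap: 0.0183
grip_force: 59.3
([0.36, 0.14, 6.03], [-0.1, 0.1, -0.1]) ([0.39, 0.17, 29.63], [-0.1, 0.1, -0.1]) [ 0.31  0.35  1.23 -0.    1.56 -1.48]
```

View pics/g5.png

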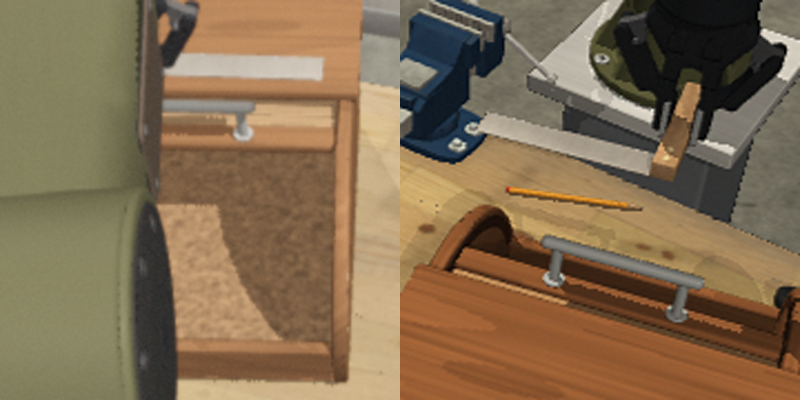

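```bash
python3 - <<'E'
from plan import *
k=400/180
t=lambda x,y:((x+.5)/k-.5+160,(y+.5)/k-.5+120)
s=lambda x,y:((x-400+.5)/k-.5+300,(y+.5)/k-.5+100)
M=np.array([[np.cos(.22),np.sin(.22)],[-np.sin(.22),np.cos(.22)]])
for a,b in((s(485,113),t(322,80)),(s(478,133),t(322,57))):
    X=tri(a,b);print(X.round(4),(M@(X[:2]-CH[:2])).round(4))
for b in((322,80),(322,57)):
    X=plane('top',t(*b),.33);print((M@(X[:2]-CH[:2])).round(4))
for b,z in(((180,340),.067),((325,343),.067),((338,343),.067)):
    X=plane('top',t(*b),z);print('rail',(M@(X[:2]-CH[:2])).round(4))
# bar predicted
print((proj('side',bar(1.05,.066)),proj('side',bar(1.05,-.066)),s(702,284),s(547,243)))
print(proj('top',bar(1.05,-.066)),t(252,107))
E
```

```text
[0.6108 0.0654 0.3283] [-0.0628 -0.1423]
[0.6378 0.0742 0.3291] [-0.0345 -0.1396]
[-0.0652 -0.1407]
[-0.0358 -0.1392]
rail [-0.1716  0.0065]
rail [-0.1711 -0.1408]
rail [-0.1707 -0.154 ]
(array([[433.28068877, 227.46950791]]), array([[366.16840255, 208.95863768]]), (435.625, 227.525), (365.875, 209.075))
[[272.58383291 167.7191193 ]] (273.125, 167.875)
```

Left half: blade tip (322,57–80), 8 mm clear of the right cheek. Right half: stock (685,130), above the bar. The descent line fits, so I descend.

```bash
python3 -m creep '{"dp":[[0.5,0.4,0.5],[0.5,0.4,2],[0.5,0.4,4],[0.5,0.4,6],[0.5,0.4,8],[0.5,0.4,10],[0.5,0.4,12],[0.5,0.4,14],[0.5,0.4,16],[0.5,0.4,18],[0.5,0.4,20],[0.5,0.4,22],[0.5,0.4,24],[0.5,0.4,25],[0.5,0.4,26],[0.5,0.4,26],[0.5,0.4,26]],"delta_rot":[[0,0,0],[0,0,0],[0,0,0],[0,0,0],[0,0,0],[0,0,0],[0,0,0],[0,0,0],[0,0,0],[0,0,0],[0,0,0],[0,0,0],[0,0,0],[0,0,0],[0,0,0],[0,0,0],[0,0,0]],"claw":[1,1,1,1,1,1,1,1,1,1,1,1,1,1,1,1,1]}'
```

```text
t: 15.2
position: [0.5469, 0.2198, 0.0709]
tool_rot: [0.001, -0.109, 0.994, -0.0]
ft_force: [1.0, 0.2, -1.0]
finger_gap: 0.0186
grip_force: 59.3
```

```bash
python3 -m creep '{"dp":[[0,0,1],[0,0,2],[0,0,2.8],[0,0,3.3],[0,0,3.6],[0,0,3.6],[0,0,3.6]],"delta_rot":[[0,0,0],[0,0,0],[0,0,0],[0,0,0],[0,0,0],[0,0,0],[0,0,0]],"claw":[1,1,1,1,1,1,1]}'
```

```text
t: 15.9
position: [0.5468, 0.2198, 0.0345]
tool_rot: [0.001, -0.109, 0.994, -0.0]
ft_force: [0.8, -0.2, -2.1]
finger_gap: 0.0187
grip_force: 59.4
```

```bash
python3 -m creep '{"dp":[[0,0,0.1],[0,0,0.2],[0,0,0.3],[0,0,0.35],[0,0,0.35],[0,0,0.35]],"delta_rot":[[0,0,0],[0,0,0],[0,0,0],[0,0,0],[0,0,0],[0,0,0]],"claw":[1,1,1,1,1,1]}'
```

```text
t: 16.5
position: [0.5467, 0.2197, 0.0308]
tool_rot: [0.001, -0.109, 0.994, -0.0]
ft_force: [0.4, 0.5, -2.2]
finger_gap: 0.0187
grip_force: 59.4
```

```bash
python3 -m creep '{"dp":[[0,0,0.1],[0,0,0.1],[0,0,0.1]],"delta_rot":[[0,0,0],[0,0,0],[0,0,0]],"claw":[1,1,1]}'
```

```text
t: 16.8
position: [0.5468, 0.2198, 0.0301]
tool_rot: [0.001, -0.109, 0.994, -0.0]
ft_force: [-1.9, -0.9, 3.7]
finger_gap: 0.0184
grip_force: 60.1
```

Contact with the floor, so I release gently and rise.

```bash
python3 -m creep '{"dp":[[0,0,0],[0,0,0],[0,0,0],[0,0,0],[0,0,0],[0,0,-0.5],[0,0,-1.5],[0,0,-3],[0,0,-5],[0,0,-8],[0,0,-11],[0,0,-14],[0,0,-17],[0,0,-20],[0,0,-23],[0,0,-26],[0,0,-28],[0,0,-28]],"delta_rot":[[0,0,0],[0,0,0],[0,0,0],[0,0,0],[0,0,0],[0,0,0],[0,0,0],[0,0,0],[0,0,0],[0,0,0],[0,0,0],[0,0,0],[0,0,0],[0,0,0],[0,0,0],[0,0,0],[0,0,0],[0,0,0]],"claw":[2.2,2.6,3,3.2,3.2,3.2,3.2,3.2,3.2,3.2,3.2,3.2,3.2,3.2,3.2,3.2,3.2,3.2]}'
python3 - <<'E'
from plan import *
Rt=ori(np.radians(55),1);d=Rt.as_matrix()[:,2];n=-Rt.as_matrix()[:,1]
b=bar(1.05)
print(go(b-.1*d,Rt),now()[0]['qpos'].round(2))
c=r.camera('top')['img'][:,:,::-1];s=r.camera('side')['img'][:,:,::-1]
a=cv2.resize(c[120:300,160:340],(400,400),interpolation=2)
b=cv2.resize(s[100:280,300:480],(400,400),interpolation=2)
cv2.imwrite('pics/g6.png',np.hstack([a,b]))
E
```

```text
t: 18.6
position: [0.5466, 0.22, 0.3142]
tool_rot: [0.004, -0.109, 0.994, 0.0]
ft_force: [0.1, -0.6, 0.1]
finger_gap: 0.0322
grip_force: 0.0
([-2.0, -2.25, -1.15], [-27.1, -27.0, 86.9]) [ 0.32  0.34  1.28 -0.    1.52 -1.47]
```

View pics/g6.png

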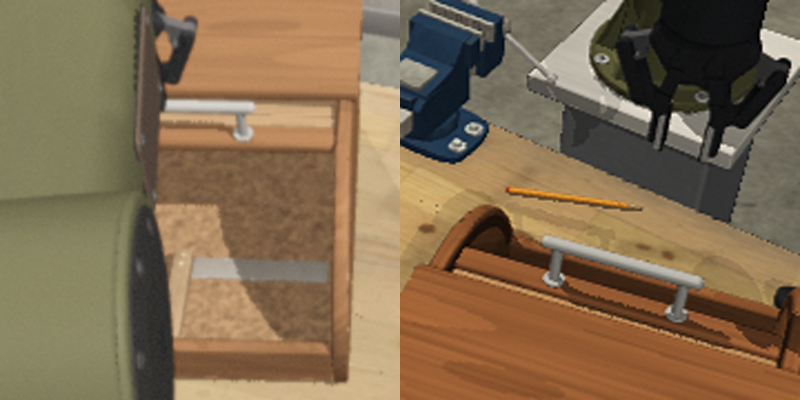

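Left half: the square lies flat on the cork, stock at (182,295), blade (190–328,270). The bar is still fully back. Next I take the bar again.

```bash
python3 -m creep '{"dp":[[0.5,-0.2,-1],[0.5,-0.4,-2],[0.5,-0.6,-3],[0.5,-0.9,-3],[0,-1.2,-3],[0,-1.5,-3],[-0.5,-1.8,-3],[-1,-2,-3],[-1.5,-2.2,-3],[-2,-2.2,-3],[-2,-2.2,-3],[-2,-2.2,-2],[-2,-2.2,-1.2],[-2,-2.2,-1.2],[-2,-2.2,-1.2],[-2,-2.2,-1.2]],"delta_rot":[[-2,-2,7],[-4,-4,14],[-6.5,-6.5,21],[-8.7,-8.7,28],[-11,-11,35],[-13,-13,42],[-15,-15,49],[-17.5,-17.5,56],[-19.7,-19.6,63],[-22,-22,70],[-24,-24,77],[-26,-26,83],[-27.1,-27,86.9],[-27.1,-27,86.9],[-27.1,-27,86.9],[-27.1,-27,86.9]],"claw":[4,4,4,4,4,4,4,4,4,4,4,4,4,4,4,4]}'
python3 - <<'E'
from plan import *
Rt=ori(np.radians(55),1);d=Rt.as_matrix()[:,2]
print(go(bar(1.05)+.017*d,Rt),now()[0]['qpos'].round(2))
E
```

```text
t: 20.3
position: [0.5707, 0.2026, 0.3221]
tool_rot: [0.186, 0.596, 0.746, 0.232]
ft_force: [-0.1, -0.8, 0.7]
finger_gap: 0.0396
grip_force: 0.0
([-0.04, 0.3, 11.4], [-0.4, -0.0, 0.1]) [ 0.3   0.08  1.67 -0.06  0.79  0.11]
```

```bash
python3 -m creep '{"dp":[[0,0.3,2],[0,0.3,4],[0,0.3,6],[0,0.3,8],[0,0.3,9.5],[0,0.3,10.5],[0,0.3,11.4],[0,0.3,11.4],[0,0.3,11.4],[0,0.3,11.4],[0,0.3,11.4],[0,0.3,11.4]],"delta_rot":[[0,0,0],[0,0,0],[0,0,0],[0,0,0],[0,0,0],[0,0,0],[0,0,0],[0,0,0],[0,0,0],[0,0,0],[0,0,0],[0,0,0]],"claw":[4,4,4,4,4,4,4,4,2.2,2.2,2.2,2.2]}'
python3 - <<'E'
from plan import *
o,p,R0=now()
b=bar(1.05)
for j in np.r_[np.arange(1.0,-.01,-.1),-.02,-.04]:print(round(j,2),(R0.inv().apply(bar(j)-b)*100).round(2))
E
```

```text
t: 21.5
position: [0.6361, 0.2174, 0.2302]
tool_rot: [0.186, 0.597, 0.745, 0.232]
ft_force: [0.1, 0.0, 0.2]
finger_gap: 0.0219
grip_force: 0.0
1.0 [ 0.   -1.04 -0.55]
0.9 [ 0.   -3.19 -1.48]
0.8 [ 0.   -5.43 -2.2 ]
0.7 [ 0.01 -7.73 -2.68]
0.6 [ 1.000e-02 -1.007e+01 -2.940e+00]
0.5 [ 1.000e-02 -1.241e+01 -2.960e+00]
0.4 [ 1.000e-02 -1.475e+01 -2.750e+00]
0.3 [ 1.000e-02 -1.706e+01 -2.300e+00]
0.2 [  0.02 -19.31  -1.63]
0.1 [ 2.000e-02 -2.148e+01 -7.400e-01]
0.0 [ 2.000e-02 -2.355e+01  3.700e-01]
-0.02 [ 2.000e-02 -2.395e+01  6.200e-01]
-0.04 [ 2.000e-02 -2.435e+01  8.700e-01]
```

```bash
python3 -m creep '{"dp":[[0,-0.5,-0.3],[0,-1.5,-0.8],[0,-2.6,-1.25],[0,-3.8,-1.7],[0,-5.4,-2.2],[0,-6.6,-2.45],[0,-7.7,-2.7],[0,-8.9,-2.85],[0,-10.1,-2.95],[0,-11.2,-2.97],[0,-12.4,-2.95],[0,-13.6,-2.9],[0,-14.7,-2.75],[0,-15.9,-2.55],[0,-17.1,-2.3],[0,-18.2,-2],[0,-19.3,-1.6],[0,-20.4,-1.2],[0,-21.5,-0.7],[0,-21.5,-0.7]],"delta_rot":[[0,0,0],[0,0,0],[0,0,0],[0,0,0],[0,0,0],[0,0,0],[0,0,0],[0,0,0],[0,0,0],[0,0,0],[0,0,0],[0,0,0],[0,0,0],[0,0,0],[0,0,0],[0,0,0],[0,0,0],[0,0,0],[0,0,0],[0,0,0]],"claw":[2.2,2.2,2.2,2.2,2.2,2.2,2.2,2.2,2.2,2.2,2.2,2.2,2.2,2.2,2.2,2.2,2.2,2.2,2.2,2.2]}'
```

```text
t: 23.5
position: [0.4581, 0.1773, 0.1113]
tool_rot: [0.185, 0.597, 0.746, 0.231]
ft_force: [0.1, -0.4, -0.4]
finger_gap: 0.0217
grip_force: 0.0
```

```bash
python3 -m creep '{"dp":[[0,-0.5,0.2],[0,-1,0.5],[0,-1.5,0.8],[0,-2.1,1.1],[0,-2.1,1.1],[0,-2.1,1.1]],"delta_rot":[[0,0,0],[0,0,0],[0,0,0],[0,0,0],[0,0,0],[0,0,0]],"claw":[2.2,2.2,2.2,2.2,2.2,2.2]}'
```

```text
t: 24.1
position: [0.4488, 0.1753, 0.0921]
tool_rot: [0.186, 0.597, 0.745, 0.232]
ft_force: [0.7, 0.2, 0.0]
finger_gap: 0.0221
grip_force: 0.0
```

```bash
python3 -m creep '{"dp":[[0,-0.2,0.12],[0,-0.4,0.24],[0,-0.4,0.24]],"delta_rot":[[0,0,0],[0,0,0],[0,0,0]],"claw":[2.2,2.2,2.2]}'
```

```text
t: 24.4
position: [0.4473, 0.175, 0.0883]
tool_rot: [0.186, 0.597, 0.745, 0.233]
ft_force: [3.2, 0.5, 0.3]
finger_gap: 0.0222
grip_force: 1.3
```

```bash
python3 -m creep '{"dp":[[0,-0.1,0.06],[0,-0.2,0.12],[0,-0.2,0.12]],"delta_rot":[[0,0,0],[0,0,0],[0,0,0]],"claw":[2.2,2.2,2.2]}'
```

```text
t: 24.7
position: [0.4476, 0.1753, 0.0876]
tool_rot: [0.187, 0.596, 0.745, 0.234]
ft_force: [4.9, 0.9, 9.9]
finger_gap: 0.022
grip_force: 4.6
```

```bash
python3 -m creep '{"dp":[[0,-0.1,0.05],[0,-0.1,0.05]],"delta_rot":[[0,0,0],[0,0,0]],"claw":[2.2,2.2]}'
```

```text
t: 24.9
position: [0.4477, 0.1754, 0.0873]
tool_rot: [0.188, 0.596, 0.745, 0.235]
ft_force: [6.5, -0.2, 13.0]
finger_gap: 0.0222
grip_force: 6.2
```

```bash
python3 -m creep '{"dp":[[0,0.4,-0.3],[0,0.5,-0.3],[0,0.5,-0.3],[0,0.5,-1.5],[0,0.5,-3.5],[0,0.5,-6],[0,0.5,-9],[0,0.5,-12],[0,0.5,-15],[0,0.5,-17],[0,0.5,-17]],"delta_rot":[[0,0,0],[0,0,0],[0,0,0],[0,0,0],[0,0,0],[0,0,0],[0,0,0],[0,0,0],[0,0,0],[0,0,0],[0,0,0]],"claw":[3.2,3.6,4,4,4,4,4,4,4,4,4]}'
python3 - <<'E'
from plan import *
Rt=ori(np.pi/2,1,1.33);print(go((.131,.534,.25),Rt))
E
```

```text
t: 26.0
position: [0.3551, 0.1544, 0.2296]
tool_rot: [0.187, 0.596, 0.745, 0.234]
ft_force: [1.2, 0.5, 0.6]
finger_gap: 0.0401
grip_force: 0.0
([41.94, -9.96, -9.43], [31.2, 19.3, -61.5])
```

Swing the arm back out of the camera's view and check.

```bash
python3 -m creep '{"dp":[[3,-0.7,-0.7],[6,-1.4,-1.4],[9,-2,-2],[12,-2.8,-2.7],[15,-3.5,-3.4],[18,-4.2,-4],[21,-5,-4.7],[25,-6,-5.6],[29,-7,-6.5],[33,-8,-7.4],[37,-9,-8.3],[40,-9.6,-9],[42,-10,-9.4],[42,-10,-9.4],[42,-10,-9.4]],"delta_rot":[[2,1.2,-4],[4.5,2.8,-9],[7,4.3,-14],[9.5,6,-19],[12,7.5,-24],[14.5,9,-29],[17,10.6,-34],[20,12,-39],[22.5,14,-44],[25,15.5,-49],[27,17,-54],[29,18,-58],[31.2,19.3,-61.5],[31.2,19.3,-61.5],[31.2,19.3,-61.5]],"claw":[4,4,4,4,4,4,4,4,4,4,4,4,4,4,4]}'
python3 - <<'E'
from plan import *
c=r.camera('top')['img'][:,:,::-1];s=r.camera('side')['img'][:,:,::-1]
a=cv2.resize(c[120:300,160:340],(400,400),interpolation=2)
b=cv2.resize(s[100:280,300:480],(400,400),interpolation=2)
cv2.imwrite('pics/g7.png',np.hstack([a,b]))
k=400/180
for j in(0,.03,.06):
    P=np.array([bar(j,y) for y in(.066,-.066)]);print(j,((proj('top',P)-[160,120])*k).round(0).tolist(),((proj('side',P)-[300,100])*k+[400,0]).round(0).tolist())
E
```

```text
t: 27.5
position: [0.1312, 0.5345, 0.2459]
tool_rot: [-0.002, 0.121, 0.993, -0.002]
ft_force: [-0.1, -0.3, 0.1]
finger_gap: 0.0401
grip_force: 0.0
0 [[108.0, 345.0], [244.0, 349.0]] [[713.0, 246.0], [594.0, 214.0]]
0.03 [[108.0, 339.0], [244.0, 342.0]] [[714.0, 243.0], [594.0, 212.0]]
0.06 [[107.0, 333.0], [244.0, 336.0]] [[715.0, 241.0], [593.0, 209.0]]
```

View pics/g7.png

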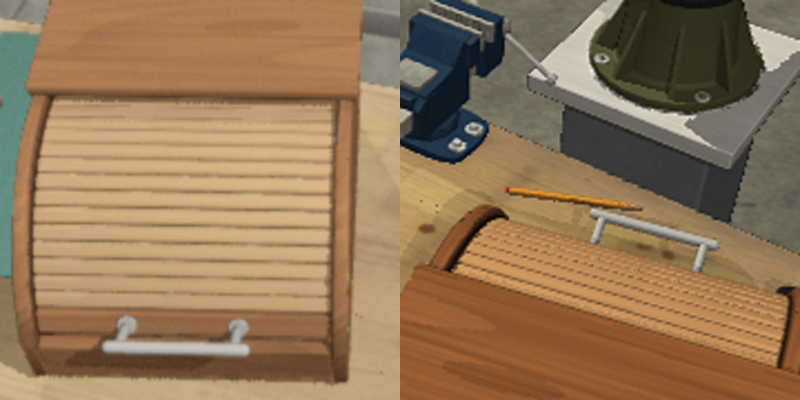

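The cover is shut: the bar is at (105–248,347), matching the prediction for joint 0, and the lead rail sits on the front rail with no gap.

```bash
python3 -c "
from bench import r
print(r.sign_off())"
```

```text
the job is handed in; nothing more can be done
None
```

The try square lies flat on the chest floor to the right of the tape measure, the cover is fully shut on the front rail, the arm is clear, and I handed the job in at about 27.5 s; the sign-off gave no verdict.

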